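Blow down the garage air receiver

ROBOT

A 7-joint arm with a two-finger parallel gripper is mounted at the origin on the work surface. World frame = base frame: x ahead of the robot, y to its left, z up, the work surface at z = 0. Lengths are in m, angles in rad, forces in N, time in s.
With the tool pointing down it reaches from about 0.425 to 0.975 m from the base axis. Payload 16.7 kg.
Tool frame: the origin (TCP) lies midway between the tips of the shut fingers; the grasp point (between the pads) lies robot.hold_point_z behind it (robot.hold_point_z is the distance from the TCP to the grasp point, in m); z points along the fingers, y is the direction in which the jaws open and shut (so a half turn about z gives the same grasp; the last joint's range is limited). The gripper opens to 85 mm and grips with 20 to 120 N. Pads are 22 mm wide; open, the fingers measure 114 mm over their backs; the gripper's body (76 mm by 85 mm) begins 54 mm behind the grasp point. The pads swing forward as they close: fully open they stand 13 mm farther back than shut.
Start: joints at [-1.403, 0.426, 0.074, 1.606, -0.034, 1.111, -0.067], TCP at [0.21, 0.641, 0.231] pointing down, gripper open.
Joint ranges: [-2.85, 2.85], [-0.5, 2.14], [-1.23, 1.37], [0.21, 2.46], [-1.02, 4.16], [0.16, 2.05], [-2.73, 2.73]. Speed limits (rad/s): [1.89, 1.89, 2.39, 2.39, 3.01, 3.01, 3.01].

INTERFACE

Orientations are given as a rotation vector (axis times angle).
In Python, from workcell import robot gives the robot as it stands. The module is installed in compiled form; this text tells all that it offers. Calls block until the motion is done:
- robot.move_pose(position, orientation): joint-space move of the TCP to a pose.
- robot.move_l(position, vel=0.15, ori=None): straight line of the TCP; ori=None keeps the orientation; vel is the mean speed in m/s.
- robot.movej(angles): joint-space move.
- robot.open() and robot.close(newtons=None): open the fingers fully, or close them until they stop; newtons is the grip in N (None keeps the last).
- robot.pause(seconds).
- robot.inverse_kinematics(position, orientation): joint angles nearest the present ones, or None.
- robot.observe(): the state.
- robot.snapshot(name): name is "side" or "top"; returns a dict with "pixels" (384x512x3 uint8, blue, green, red), "z_map" (384x512 float32, m along the optical axis (not along the pixel's ray), 0 where there is no reading), "fovy" (degrees; the focal length in pixels is half the picture's height over the tangent of half this angle, whatever the lens; pixels are square), "cx", "cy" (the principal point, pixels), "world_from_camera" (4x4, takes a point from camera to world coordinates). Camera axes: x right, y down, z forward; pixel columns grow to the right and rows downward; lengths in m; the calibration is good to about 2 mm. A picture is of the moment at which its call begins.
A pose or a line that the arm cannot do raises robot.Unreachable and nothing moves.
- robot.close_job(): hands the job in, once; it reports no verdict.
The state is a dict: "clock": time; "qpos": joint angles; "qd": joint speeds; "joint_torque": joint torques, N m; "eef_pos": TCP position; "ee_rot": TCP orientation; "force": force on the tool from outside, world axes, zero at the start; "wrist_torque": the same for the moment, N m; "opening": finger opening in m.
Only numpy, scipy, OpenCV 4.12 (cv2) and the standard library are available. Lean on these libraries where they do the work, as an engineer would, in place of code of your own. Each camera call takes 0.05 s, during which the arm holds its last target.

TASK

Empty the blue air receiver before it is stored: first twist its black vent cap anticlockwise about a quarter turn, to its stop, then flip the yellow safety catch fully over so that it is clear of the red lever, and only then pull the red lever all the way to the receiver's front, the robot's side, and keep hold of it there. The lever springs back if let go, so finish while still gripping or pulling it with the fingers; do not push the lever against the shut catch, and leave the other things on the bench where they are.

Things in the scene. Friction and masses are not known exactly. Their poses are not given: they have to be found in the camera images.
- receiver: Blue air tank lying across the bench on feet, with a grey top plate, 170 mm (its x) by 440 mm (its y), whose top is 128 mm above the bench. Fixed. Origin under its centre, at bench height; its -x side is the front, facing roughly to the robot; its y runs along the tank. On the plate, 210 mm apart along y, stand the vent stub and the dump valve; which is left and which right varies. Both are square with the receiver.
- cap_grip (a point): Centre of the wing grip on the black vent cap (on the turning axis, 78 mm above the plate). The cap is a disc 54 mm across with a straight upright wing on it, 12 mm thick, 46 mm long, rising 34 mm from the disc; this point is 24 mm above the disc and 10 mm below the wing's top. The x axis of this point runs along the wing and turns with the cap; a white mark on the wing's top shows its +x end.
- vent_cap (a joint): Turn of the captive vent cap about its vertical axis, rad, growing anticlockwise as seen from above. 0 is screwed shut (wing along the receiver's x), the stop at 1.6 is fully open. It starts between 0 and 0.25. It only turns (does not lift), stays where it is left, and needs about 0.1 Nm.
- catch_tab (a point): Middle of the yellow thumb tab of the safety catch, a plate 26 mm wide and 8 mm thick, 26 mm long, that points up and outward (to the receiver's +y) at 25 degrees above level when the catch is shut, 42 mm from the hinge; moves with the catch.
- catch_pivot (a point): Fixed hinge of the catch, 60 mm above the plate, its axis along the receiver's x. From it a yellow arm 115 mm long and 12 mm high runs to -y, level, just in front of the lever's stem while shut; this arm really blocks the lever. The hinge lies 100 mm to +y and 8 mm to -x of the lever's pivot.
- catch (a joint): Angle of the safety catch, rad: 0 shut (arm level), growing as the arm swings up and over to +y and the tab swings down to +y, to a stop at 1.15 (arm steep, tab pointing 40 degrees below level). It starts between 0 and 0.12. Pressing down on the tab from above, or pushing it to +y, flips it; it takes about 2 N and stays where it is left. The lever is clear of it from about 0.75.
- lever_grip (a point): Middle of the red round handle of the dump lever, 22 mm in diameter, 60 mm long, its top end 27 mm beyond this point; 115 mm from the lever's pivot; moves with the lever.
- lever_pivot (a point): Fixed pivot of the lever, 20 mm above the plate, its axis along the receiver's y.
- dump_lever (a joint): Angle of the dump lever, rad: at 0 it stands nearly upright, leaning 0.15 rad back to the receiver's +x; it grows as the handle is pulled to the receiver's front (-x), to a stop at 0.6. A spring returns it to 0 whenever it is let go; it takes about 1.5 N at the handle to start and about 7.5 N at the stop.
- wrench: loose open-ended wrench lying on the bench near the receiver. Origin at its underside. Leave alone.
- tape_roll: loose blue tape roll, 90 mm across, 24 mm high, on the bench in front of the receiver. Origin at its underside. Leave alone.
- screw_jar: loose jar with orange lid, 64 mm across, 85 mm high, on the bench behind the receiver. Origin at its underside. Leave alone.
- spray_can: loose spray can, 64 mm across, 200 mm high, on the bench to the right. Origin at its underside. Leave alone.
- screwdriver: loose screwdriver with red handle lying on the bench to the left. Origin at its underside. Leave alone.
- coupling: loose brass air-hose coupling, 30 mm across, 52 mm high, standing on the bench behind the receiver. Origin at its underside. Leave alone.

How it is judged:
By the outcome, as a careful person would: the job done as asked, in the order asked, and still so for the second after the job is handed in, while the arm keeps its last pose, push and grip.
It also fails if it takes over 58 s, if anything falls off the work surface, if the arm or the gripper's body presses on something with over 40 N, if the wrist force passes 120 N, or if a joint passes its speed limit or range.

## Working session

There is one attempt and no reset: what is moved stays moved. The work goes in short steps, each a Python script; the robot and the scene stay as the last script left them, time stands still between calls to the robot, and variables do not carry over. Pictures are saved under pics/ and viewed, and the job is handed in when it is done.

```bash
ls; mkdir -p pics; python3 - <<'E'
from workcell import robot
import cv2, numpy as np
for n in ("top","side"):
    s=robot.snapshot(n); cv2.imwrite(f"pics/{n}0.png",s["pixels"]); np.savez(f"{n}0.npz",**s)
    print(n,s["fovy"],s["cx"],s["cy"],np.round(s["world_from_camera"],3).tolist())
o=robot.observe(); print({k:np.round(v,3) for k,v in o.items()}, robot.hold_point_z)
E
```

```text
pics
top 46.09111755387417 251.20438981565806 190.2905507795032 [[-0.006, -0.998, 0.058, 0.517], [-1.0, 0.006, -0.003, 0.016], [0.002, -0.058, -0.998, 1.654], [0.0, 0.0, 0.0, 1.0]]
side 51.3650162169644 264.573557685255 187.19467060190473 [[0.969, -0.176, 0.173, 0.388], [-0.247, -0.65, 0.719, -0.813], [-0.014, -0.739, -0.673, 0.952], [0.0, 0.0, 0.0, 1.0]]
{'clock': np.float64(0.1), 'qpos': array([-1.404,  0.427,  0.074,  1.606, -0.034,  1.111, -0.067]), 'qd': array([-0.001, -0.   ,  0.   , -0.001,  0.003,  0.001, -0.002]), 'joint_torque': array([ 7.0000e-03, -9.5155e+01,  3.7710e+00, -4.6441e+01,  2.0000e-02,
        6.0000e-03, -0.0000e+00]), 'eef_pos': array([0.21 , 0.641, 0.231]), 'ee_rot': array([-4.960e-01, -3.102e+00,  2.000e-03]), 'force': array([ 0.831, -0.043,  0.392]), 'wrist_torque': array([ 0.001, -0.003, -0.023]), 'opening': np.float64(0.085)} 0.0187
```

View pics/top0.png

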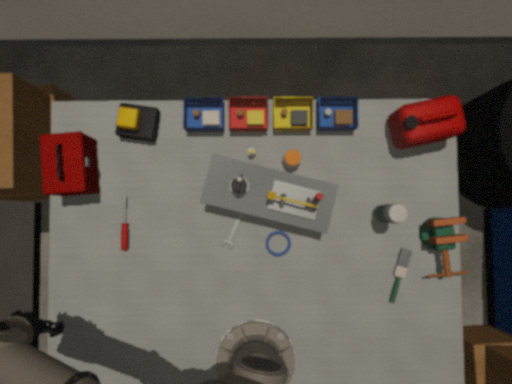

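View pics/side0.png

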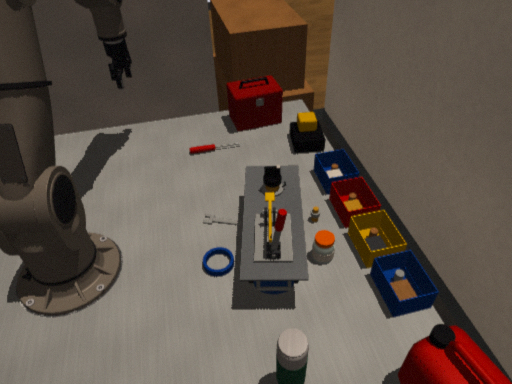

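```bash
cat > h.py <<'E'
import cv2, numpy as np
def load(n): 
    d=np.load(n,allow_pickle=True); return {k:d[k] for k in d.files}
def ray(s,u,v):
    f=192/np.tan(np.radians(float(s["fovy"]))/2); T=s["world_from_camera"]
    d=np.array([(u-s["cx"])/f,(v-s["cy"])/f,1.0]); return T[:3,3],T[:3,:3]@d
def onz(s,u,v,z):
    o,d=ray(s,u,v); return o+d*(z-o[2])/d[2]
def pts(s):
    v,u=np.mgrid[0:384,0:512]; f=192/np.tan(np.radians(float(s["fovy"]))/2); T=s["world_from_camera"]
    z=s["z_map"]; c=np.stack([(u-s["cx"])/f*z,(v-s["cy"])/f*z,z],-1)
    P=c@T[:3,:3].T+T[:3,3]; P[z==0]=np.nan; return P
def two(s1,p1,s2,p2):
    o1,d1=ray(s1,*p1);o2,d2=ray(s2,*p2);A=np.stack([d1,-d2],1)
    t=np.linalg.lstsq(A,o2-o1,rcond=None)[0];a=o1+t[0]*d1;b=o2+t[1]*d2
    return (a+b)/2,np.linalg.norm(a-b)
E
python3 - <<'E'
from h import *
t=load("top0.npz");s=load("side0.npz")
cv2.imwrite("pics/top0z.png",cv2.resize(t["pixels"][145:245,190:345],None,fx=5,fy=5,interpolation=cv2.INTER_CUBIC))
cv2.imwrite("pics/side0z.png",cv2.resize(s["pixels"][155:300,225:325],None,fx=4,fy=4,interpolation=cv2.INTER_CUBIC))
for n,S in(("top",t),("side",s)):
    P=pts(S)
    m=(abs(P[...,2]-.128)<.006)&(P[...,0]>.4)&(P[...,0]<.85)&(abs(P[...,1])<.35)
    n_,l,st,c=cv2.connectedComponentsWithStats(m.astype(np.uint8)); i=1+np.argmax(st[1:,4])
    Q=P[l==i]; r=cv2.minAreaRect((Q[:,:2]*1000).astype(np.float32)); print(n,len(Q),r,np.median(Q[:,2]))
E
```

```text
top 4286 ((594.9112548828125, -48.8328857421875), (440.9443664550781, 169.93849182128906), 75.63213348388672) 0.12919102713401875
side 4496 ((593.5548095703125, -50.39414978027344), (443.00689697265625, 170.05197143554688), 75.5721664428711) 0.12809439085651858
```

View pics/top0z.png

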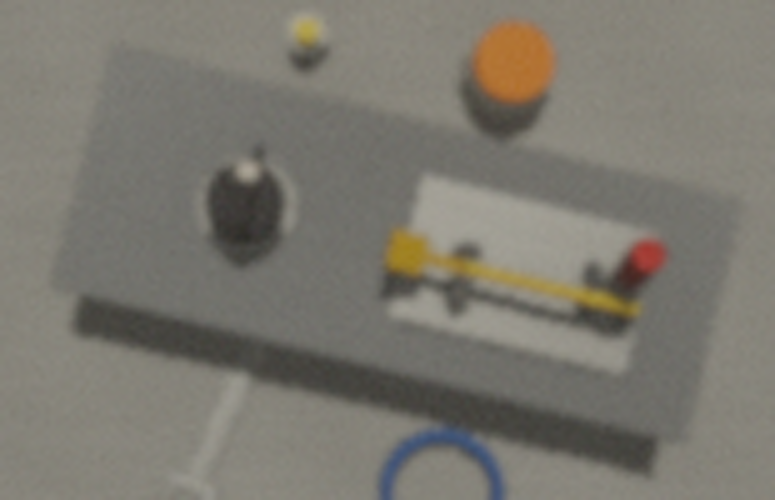

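View pics/side0z.png

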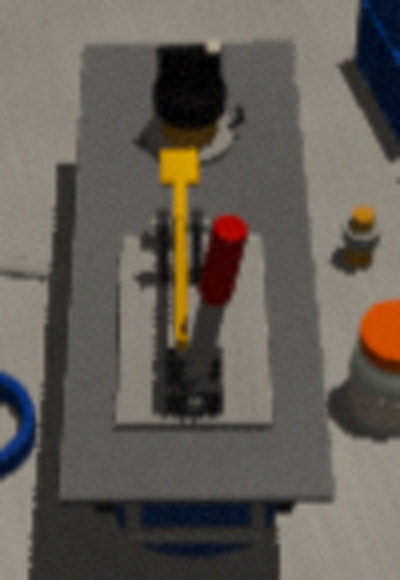

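```bash
cat > m.py <<'E'
from h import *
def rects(s,box,lo,hi,amin=3):
    x0,y0,x1,y1=box; h=cv2.cvtColor(s["pixels"][y0:y1,x0:x1],cv2.COLOR_BGR2HSV)
    m=cv2.inRange(h,np.array(lo),np.array(hi)); n,l,st,c=cv2.connectedComponentsWithStats(m)
    i=1+np.argmax(st[1:,4]); return m,l==i,st[i]+[x0,y0,0,0,0],c[i]+[x0,y0]
E
python3 - <<'E'
from m import *
t=load("top0.npz");s=load("side0.npz")
B={"t":(190,145,345,245),"s":(225,155,325,300)}
for k,S in(("t",t),("s",s)):
    P=pts(S)
    for name,lo,hi in(("yellow",(20,140,60),(32,255,255)),("red",(170,140,60),(179,255,255)),("red0",(0,190,60),(6,255,255))):
        try: m,l,st,c=rects(S,B[k],lo,hi)
        except Exception as e: print(k,name,e);continue
        x0,y0=B[k][:2]; yy,xx=np.nonzero(l); Q=P[yy+y0,xx+x0]
        print(k,name,st,c.round(1),"z",np.nanpercentile(Q[:,2],[5,50,95]).round(3))
# white marks (bright low sat, high z)
    h=S["pixels"].astype(int); P2=P[...,2]
    mk=(P2>.18)&(h.min(-1)>120)&(P[...,0]>.4)&(abs(P[...,1])<.3)&(P[...,0]<.8)
    yy,xx=np.nonzero(mk);w=h.min(-1)[mk]; print(k,"white",len(yy),xx.mean() if len(xx) else 0,yy.mean() if len(yy) else 0,np.nanmedian(P2[mk]) if len(yy) else 0)
    dk=(h.max(-1)<75)&(P2>.16)&(P[...,1]>-.03)&(P[...,1]<.2)&(P[...,0]>.5)&(P[...,0]<.75)
    Q=P[dk]; print("dark",len(Q),np.nanpercentile(Q[:,2],[2,50,98]), Q[:,:2].mean(0), Q[:,:2].min(0),Q[:,:2].max(0))
    top=Q[Q[:,2]>.207]; print(" wing top",len(top),top.mean(0) if len(top) else 0)
    X=np.hstack([Q,]); 
E
```

```text
t yellow [268 192   8   8  47] [271.  195.4] z [0.202 0.208 0.214]
t red attempt to get argmax of an empty sequence
t red0 attempt to get argmax of an empty sequence
t white 12 250.5 182.41666666666666 0.2169324831317846
dark 149 [0.17571616 0.18480613 0.22133379] [0.6143747  0.05392862] [0.59422473 0.03269616] [0.63660971 0.07532094]
 wing top 40 [0.61313801 0.05443266 0.2170608 ]
s yellow [265 191  10  52 237] [269.6 210.3] z [0.136 0.201 0.208]
s red [281 215   2   2   3] [281.3 215.7] z [0.284 0.286 0.287]
s red0 [278 209   9   7  48] [281.9 212. ] z [0.286 0.288 0.29 ]
s white 6 278.0 165.5 0.21695795307624455
dark 335 [0.16208988 0.18422758 0.21735506] [0.61582152 0.04116198] [0.59259183 0.02329855] [0.64570293 0.06160424]
 wing top 67 [0.61597186 0.04826067 0.21394776]
```

```bash
python3 - <<'E'
from m import *
t=load("top0.npz");s=load("side0.npz")
C=np.array([.594,-.0495]);a=-.253;R=np.array([[np.cos(a),-np.sin(a)],[np.sin(a),np.cos(a)]])
rf=lambda p:np.round(np.r_[(np.asarray(p)[:2]-C)@R,np.asarray(p)[2]],4)
for k,S in(("t",t),("s",s)):
    P=pts(S).copy(); hsv=cv2.cvtColor(S["pixels"],cv2.COLOR_BGR2HSV); g=S["pixels"].min(-1)
    Pr=P.copy(); Pr[...,:2]=(P[...,:2]-C)@R
    box=(abs(Pr[...,0])<.085)&(abs(Pr[...,1])<.22)
    sat=hsv[...,1]; hue=hsv[...,0]; V=hsv[...,2]
    red=box&((hue<8)|(hue>168))&(sat>150)&(V>60)
    top=red&(P[...,2]>.283)
    for nm,m in(("red",red),("redtop",top)):
        q=Pr[m]; print(k,nm,len(q),np.nanmedian(q,0).round(4),np.nanmean(q,0).round(4), np.nanmin(q,0).round(3),np.nanmax(q,0).round(3))
    yy,xx=np.nonzero(top); print("  redtop ray", (xx.mean(),yy.mean()), rf(onz(S,xx.mean(),yy.mean(),.289)))
    ye=box&(hue>18)&(hue<34)&(sat>120)&(V>50)&(P[...,2]>.165)
    q=Pr[ye]; print(k,"yellow",len(q))
    for lo in np.arange(-.13,.08,.015):
        w=q[(q[:,1]>=lo)&(q[:,1]<lo+.015)]
        if len(w): print("   y",round(lo,3),len(w),"x",w[:,0].min().round(4),w[:,0].mean().round(4),w[:,0].max().round(4),"z",np.median(w[:,2]).round(4),w[:,2].max().round(4))
    wing=box&(P[...,2]>.205)&(Pr[...,1]>.06)
    yy,xx=np.nonzero(wing); q=Pr[wing]; print(k,"wing",len(q),q.mean(0).round(4),q.min(0).round(4),q.max(0).round(4))
    q2=np.array([rf(onz(S,u,v,.216)) for u,v in zip(xx,yy)])
    r=cv2.fitLine((q2[:,:2]*1000).astype(np.float32),cv2.DIST_L2,0,.01,.01).ravel(); print("  line",r, cv2.minAreaRect((q2[:,:2]*1000).astype(np.float32)))
    disc=box&(P[...,2]>.172)&(P[...,2]<.19)&(Pr[...,1]>.07); q=Pr[disc]; print("  disc",len(q),q.min(0).round(4),q.max(0).round(4))
    wm=wing&(g>100); yy,xx=np.nonzero(wm)
    if len(yy): print("  mark",len(yy),(xx.mean(),yy.mean()),rf(onz(S,xx.mean(),yy.mean(),.217)))
E
```

```text
t red 22 [ 0.0197 -0.1415  0.2907] [ 0.0198 -0.1418  0.2911] [ 0.013 -0.148  0.286] [ 0.027 -0.136  0.298]
t redtop 22 [ 0.0197 -0.1415  0.2907] [ 0.0198 -0.1418  0.2911] [ 0.013 -0.148  0.286] [ 0.027 -0.136  0.298]
  redtop ray (np.float64(318.90909090909093), np.float64(196.0909090909091)) [ 0.0199 -0.142   0.289 ]
t yellow 131
   y -0.13 12 x -0.0113 -0.0077 -0.0041 z 0.206 0.2123
   y -0.115 7 x -0.0093 -0.0071 -0.0049 z 0.2019 0.2038
   y -0.1 6 x -0.0088 -0.007 -0.0053 z 0.2033 0.2049
   y -0.085 5 x -0.0084 -0.0072 -0.0064 z 0.196 0.2014
   y -0.07 4 x -0.0085 -0.0073 -0.006 z 0.1956 0.1979
   y -0.055 10 x -0.0109 -0.0076 -0.0035 z 0.1967 0.2011
   y -0.04 7 x -0.0092 -0.007 -0.0044 z 0.195 0.2024
   y -0.025 16 x -0.0181 -0.0083 0.0015 z 0.2028 0.2083
   y -0.01 36 x -0.0209 -0.0091 0.004 z 0.208 0.2143
   y 0.005 8 x -0.0172 -0.0062 0.0034 z 0.21 0.2148
t wing 56 [-0.001   0.1057  0.2174] [-0.023   0.0992  0.2104] [0.021  0.1126 0.2253]
  line [ 9.9811226e-01  6.1415445e-02 -9.0714282e-01  1.0579643e+02] ((-0.9000015258789062, 105.80001068115234), (43.623023986816406, 12.0
[... 727 characters left out ...]
 -0.07 12 x -0.0123 -0.0077 -0.0044 z 0.1947 0.1984
   y -0.055 15 x -0.0123 -0.0085 -0.0043 z 0.1937 0.1956
   y -0.04 15 x -0.0122 -0.0097 -0.0068 z 0.1973 0.2013
   y -0.025 42 x -0.0202 -0.0081 0.0041 z 0.2017 0.2067
   y -0.01 47 x -0.0202 -0.008 0.0043 z 0.2067 0.211
   y 0.005 1 x 0.0044 0.0044 0.0044 z 0.2041 0.2041
s wing 86 [-0.0004  0.101   0.2135] [-0.0233  0.0931  0.2052] [0.0204 0.1137 0.2193]
  line [ 0.9776938   0.21003546 -0.46395347 98.004654  ] ((-0.5627079010009766, 97.40631866455078), (45.46978759765625, 26.92033576965332), 7.236921787261963)
  disc 148 [-0.0268  0.0757  0.1727] [0.0238 0.1144 0.1891]
  mark 9 (np.float64(278.0), np.float64(166.0)) [0.0174 0.107  0.217 ]
```

```bash
cat >> m.py <<'E'
from scipy.spatial.transform import Rotation as Ro
A=-.253; CEN=np.array([.594,-.0495])
def W(x,y,z): 
    c,s=np.cos(A),np.sin(A); return [CEN[0]+c*x-s*y,CEN[1]+s*x+c*y,z]
def down(yaw): return (Ro.from_euler('z',A+yaw)*Ro.from_euler('x',np.pi)).as_rotvec()
E
python3 - <<'E'
from m import *
from workcell import robot
for off in (0,np.pi,-np.pi):
  for th in(.09,.6,1.1,1.6):
    q=robot.inverse_kinematics(W(-.0005,.105,.187),down(th+off)); print(off,th,None if q is None else np.round(q,2))
print(W(-.0005,.105,.187))
E
```

```text
0 0.09 [-0.87  0.55  0.95  1.81 -0.51  1.05 -1.46]
0 0.6 [-0.77  0.48  0.79  1.81 -0.4   1.02 -1.05]
0 1.1 [-0.77  0.48  0.78  1.81 -0.4   1.02 -0.55]
0 1.6 [-0.73  0.47  0.73  1.8  -0.37  1.01 -0.08]
3.141592653589793 0.09 [-0.58  0.42  0.51  1.8  -0.24  0.99  1.44]
3.141592653589793 0.6 [-0.5   0.4   0.41  1.79 -0.19  0.98  1.9 ]
3.141592653589793 1.1 [-0.42  0.39  0.31  1.79 -0.14  0.98  2.35]
3.141592653589793 1.6 [ 0.55  0.58 -1.03  1.73  0.54  1.15  2.28]
-3.141592653589793 0.09 [-0.58  0.42  0.51  1.8  -0.24  0.99  1.44]
-3.141592653589793 0.6 [-0.5   0.4   0.41  1.79 -0.19  0.98  1.9 ]
-3.141592653589793 1.1 [-0.42  0.39  0.31  1.79 -0.14  0.98  2.35]
-3.141592653589793 1.6 [ 0.55  0.58 -1.03  1.73  0.54  1.15  2.28]
[np.float64(0.619798422853048), np.float64(0.05228256912799622), 0.187]
```

```bash
python3 - <<'E'
from m import *
from workcell import robot
robot.open()
robot.move_pose(W(-.0005,.105,.30),down(.09))
robot.move_l(W(-.0005,.105,.189),vel=.12)
o=robot.observe();print(o["clock"],o["eef_pos"],o["force"])
robot.close(40)
o=robot.observe();print(o["clock"],o["opening"],o["force"],o["wrist_torque"],o["qpos"].round(2))
if o["opening"]>.008:
  for th in (.5,.9,1.3,1.5,1.6,1.66):
    robot.move_l(W(-.0005,.105,.189),vel=.1,ori=down(th))
    o=robot.observe();print(th,o["clock"],o["opening"].round(4),o["force"].round(1),o["wrist_torque"].round(2),o["qpos"].round(2))
E
```

```text
3.9417 [0.62020845 0.05216377 0.1897037 ] [ 0.04293737  0.42894165 -0.27388642]
4.6 0.011510017221209395 [-1.33023938 -0.47791895  4.09194506] [-0.19677065  0.34139145 -0.0698603 ] [-0.84  0.52  0.9   1.81 -0.47  1.04 -1.49]Traceback (most recent call last):
  File "<stdin>", line 12, in <module>
AttributeError: 'float' object has no attribute 'round'
```

```bash
python3 - <<'E'
from m import *
from workcell import robot
for th in (.9,1.3,1.5,1.6,1.66):
    robot.move_l(W(-.0005,.105,.189),vel=.1,ori=down(th))
    o=robot.observe();print(th,o["clock"],round(o["opening"],4),o["force"].round(1),o["wrist_torque"].round(2),o["qpos"].round(2))
s=robot.snapshot("top"); cv2.imwrite("pics/t1.png",cv2.resize(s["pixels"][120:245,190:345],None,fx=4,fy=4))
E
```

```text
0.9 5.7083 0.0113 [-2.8 -1.4  7.6] [-0.31  0.67  0.11] [-0.71  0.45  0.69  1.8  -0.34  1.01 -0.81]
1.3 6.2583 0.0115 [-3.5 -1.1  8.4] [-0.29  0.83  0.08] [-0.64  0.43  0.6   1.8  -0.28  1.   -0.46]
1.5 6.6083 0.0109 [-3.3 -1.6  9.4] [-0.31  0.77  0.06] [-0.61  0.42  0.55  1.8  -0.26  1.   -0.28]
1.6 6.8583 0.0115 [-2.7 -2.   9.3] [-0.39  0.75  0.09] [-0.59  0.42  0.53  1.79 -0.25  0.99 -0.19]
1.66 7.1083 0.0117 [-3.7 -0.7  8.7] [-0.23  0.78 -0.97] [-0.58  0.42  0.51  1.79 -0.24  0.99 -0.14]
```

View pics/t1.png

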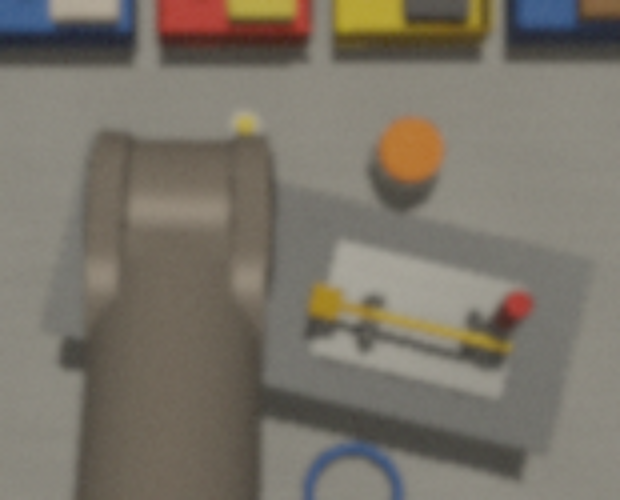

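```bash
python3 - <<'E'
from m import *
from workcell import robot
robot.open()
robot.move_l(W(-.0005,.105,.26),vel=.15,ori=down(np.pi/2))
robot.move_l(W(-.008,.006,.27),vel=.2)
s=robot.snapshot("side"); cv2.imwrite("pics/s2.png",cv2.resize(s["pixels"][120:300,200:340],None,fx=4,fy=3.3))
robot.close(60)
robot.move_l(W(-.008,.006,.222),vel=.1)
o=robot.observe();print(o["clock"],o["eef_pos"],o["force"].round(1)); robot.f=0
for z in (.21,.19,.175,.168,.164,.161):
    robot.move_l(W(-.008,.006,z),vel=.05)
    o=robot.observe();print(z,round(o["clock"],2),o["eef_pos"].round(4),o["force"].round(1))
    if o["force"][2]>20: break
s=robot.snapshot("side"); cv2.imwrite("pics/s3.png",cv2.resize(s["pixels"][120:300,200:340],None,fx=4,fy=3.3))
E
```

```text
10.5917 [ 0.58793342 -0.04183395  0.22226738] [0.9 0.2 1. ]
0.21 10.98 [ 0.5876 -0.0417  0.2098] [-0.3  0.7 -0.2]
0.19 11.53 [ 0.5875 -0.0419  0.1897] [ 0.6 -1.   0.2]
0.175 11.98 [ 0.5875 -0.0417  0.1746] [-0.3  0.4  0.9]
0.168 12.28 [ 0.5876 -0.0416  0.1677] [ 0.5 -0.4  0.7]
0.164 12.53 [ 0.5876 -0.0417  0.1638] [0.1 0.2 0.6]
0.161 12.78 [ 0.5877 -0.0416  0.1608] [-0.7 -0.2 -0.2]
```

View pics/s2.png

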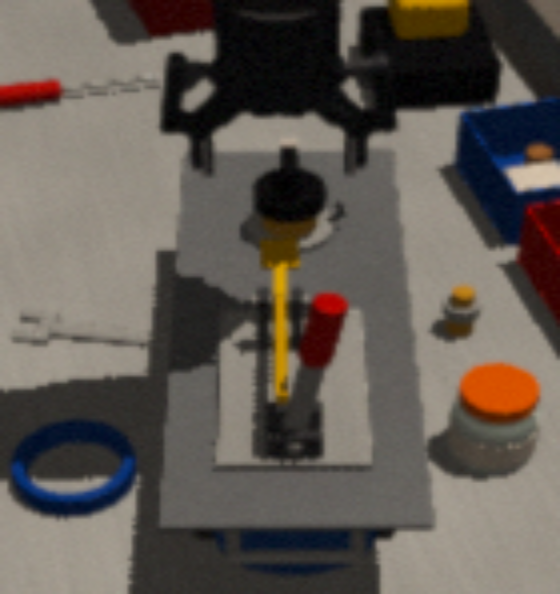

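View pics/s3.png

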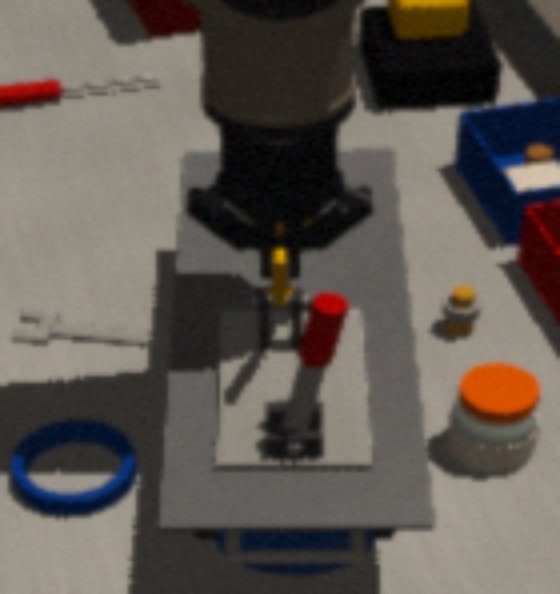

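In the first crop the cap wing runs along the tank with its white mark at the far end (~288,143), so the cap is open. In the second, the catch arm stands nearly upright above the fingers (~280,270). There is no stop force yet, so I'll press further.

```bash
python3 - <<'E'
from m import *
from workcell import robot
for z in (.159,.157,.155,.153,.151,.149):
    robot.move_l(W(-.008,.006,z),vel=.03)
    o=robot.observe();print(z,round(o["clock"],2),o["eef_pos"].round(4),o["force"].round(1))
    if o["force"][2]>10: break
s=robot.snapshot("side"); cv2.imwrite("pics/s4.png",cv2.resize(s["pixels"][120:300,200:340],None,fx=4,fy=3.3))
np.savez("side4.npz",**s)
P=pts(s);h=cv2.cvtColor(s["pixels"],cv2.COLOR_BGR2HSV)
m=(h[...,0]>18)&(h[...,0]<34)&(h[...,1]>120)&(h[...,2]>50)&(P[...,2]>.14)
q=P[m];q[:,:2]=(q[:,:2]-CEN)@np.array([[np.cos(A),-np.sin(A)],[np.sin(A),np.cos(A)]])
q=q[(abs(q[:,0])<.05)&(abs(q[:,1])<.2)]
for i in np.argsort(q[:,2])[::6]: print(q[i].round(3))
E
```

```text
0.159 13.07 [ 0.5877 -0.0417  0.1589] [-0.3  0.4 -0.3]
0.157 13.32 [ 0.5877 -0.0417  0.1569] [-0.5  0.6  0.2]
0.155 13.57 [ 0.5881 -0.0415  0.1553] [-0.8  1.3  6.3]
0.153 13.82 [ 0.5888 -0.041   0.1539] [-0.8  4.9 12.9]
[-0.006  0.083  0.141]
[-0.012 -0.053  0.195]
[-0.004 -0.058  0.208]
[-0.004 -0.007  0.216]
[-0.004 -0.064  0.22 ]
[-0.009 -0.071  0.232]
[-0.012 -0.074  0.241]
[-0.012 -0.078  0.249]
[-0.007 -0.081  0.259]
[-0.009 -0.087  0.269]
[-0.009 -0.092  0.28 ]
[-0.012 -0.096  0.291]
[-0.009 -0.092  0.293]
[-0.012 -0.091  0.296]
```

View pics/s4.png

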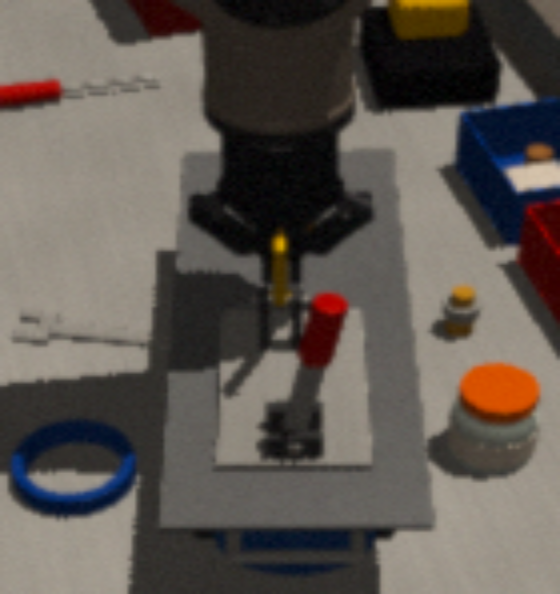

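```bash
cat >> m.py <<'E'
LY=-.145
def lev(phi,back=0,sg=1):
    b=.15-phi; r=.115-.0187+back
    p=W(-.001+r*np.sin(b),LY,.148+r*np.cos(b))
    o=(Ro.from_euler('z',A)*Ro.from_euler('y',b)*Ro.from_euler('z',sg*np.pi/2)*Ro.from_euler('x',np.pi)).as_rotvec()
    return p,o
E
python3 - <<'E'
from m import *
from workcell import robot
for sg in (1,-1):
  for phi,b in((0,.07),(0,0),(.2,0),(.4,0),(.6,0),(.66,0)):
    q=robot.inverse_kinematics(*lev(phi,b,sg)); print(sg,phi,b,None if q is None else np.round(q,2))
E
```

```text
1 0 0.07 [-0.23  0.4   0.63  1.57 -0.22  1.4   0.18]
1 0 0 [-0.22  0.43  0.6   1.67 -0.24  1.26  0.19]
1 0.2 0 [-0.31  0.27  0.64  1.87 -0.19  1.01  0.15]
1 0.4 0 [-0.42  0.11  0.69  2.06 -0.1   0.75  0.07]
1 0.6 0 [-0.51 -0.04  0.71  2.25  0.11  0.48 -0.13]
1 0.66 0 [-0.48 -0.08  0.67  2.3   0.2   0.4  -0.22]
-1 0 0.07 [-0.54  0.62  1.21  1.58 -0.52  1.49 -2.66]
-1 0 0 [-0.55  0.69  1.21  1.69 -0.59  1.38 -2.6 ]
-1 0.2 0 [-0.69  0.48  1.23  1.88 -0.53  1.09 -2.66]
-1 0.4 0 None
-1 0.6 0 None
-1 0.66 0 [-1.22 -0.48  1.17  2.32  0.95  0.7   2.26]
```

```bash
python3 - <<'E'
from m import *
from workcell import robot
robot.move_l(W(-.006,.008,.36),vel=.2)
robot.open()
p,o=lev(0,.12); robot.move_l(p,vel=.2,ori=o)
s=robot.snapshot("side"); cv2.imwrite("pics/s5.png",cv2.resize(s["pixels"][100:300,190:350],None,fx=4,fy=3))
p,o=lev(0,0); robot.move_l(p,vel=.1,ori=o)
st=robot.observe();print(st["clock"],st["eef_pos"].round(4),np.round(p,4),st["force"].round(1))
s=robot.snapshot("side"); cv2.imwrite("pics/s6.png",cv2.resize(s["pixels"][100:300,190:350],None,fx=4,fy=3))
E
```

```text
18.175 [ 0.571  -0.1934  0.2438] [ 0.5707 -0.1932  0.2432] [ 0.5 -0.1 -0.6]
```

View pics/s5.png

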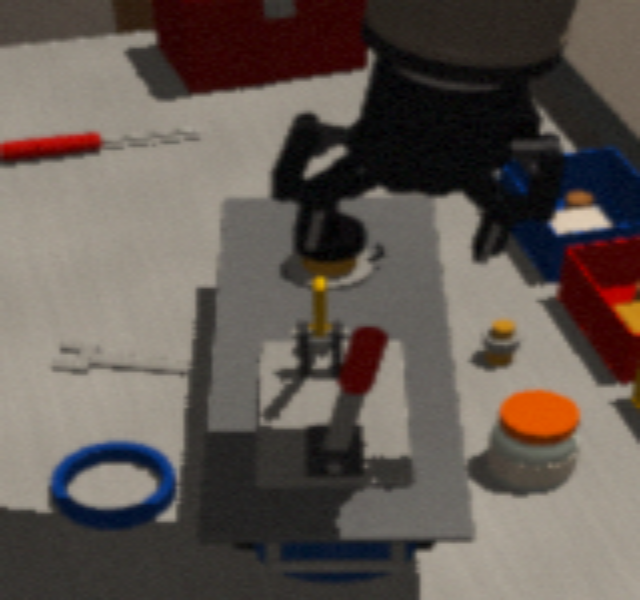

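View pics/s6.png

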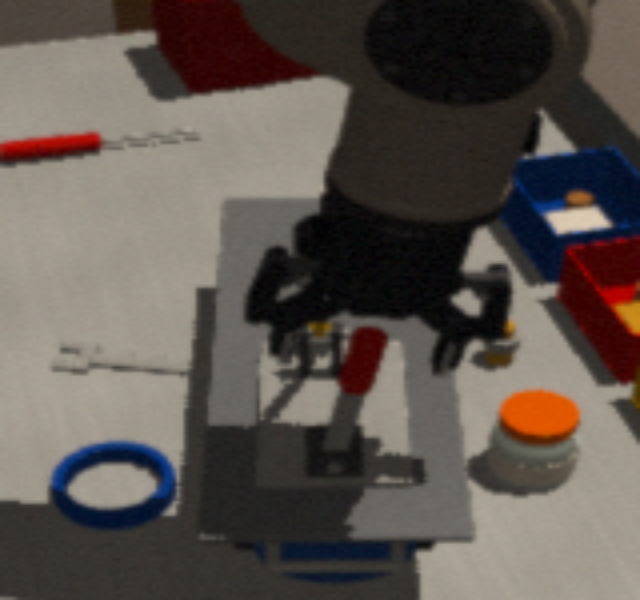

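```bash
python3 - <<'E'
from m import *
from workcell import robot
for n in("side","top"):
    s=robot.snapshot(n);P=pts(s);q=P.reshape(-1,3).copy();q[:,:2]=(q[:,:2]-CEN)@np.array([[np.cos(A),-np.sin(A)],[np.sin(A),np.cos(A)]])
    h=cv2.cvtColor(s["pixels"],cv2.COLOR_BGR2HSV).reshape(-1,3)
    ok=(abs(q[:,0])<.12)&(q[:,1]<-.05)&(q[:,1]>-.25)&(q[:,2]>.235)&(q[:,2]<.30)
    red=ok&((h[:,0]<8)|(h[:,0]>168))&(h[:,1]>150)
    dk=ok&(h[:,2]<60)&(h[:,1]<120)&(abs(q[:,0]-.017)>.025)
    for nm,m in(("red",red),("fing",dk)):
        if m.sum(): print(n,nm,m.sum(),np.nanpercentile(q[m],[3,50,97],axis=0).round(3).tolist())
E
```

```text
side red 166 [[0.005, -0.158, 0.239], [0.016, -0.154, 0.27], [0.027, -0.141, 0.29]]
side fing 152 [[-0.036, -0.158, 0.258], [0.063, -0.154, 0.284], [0.086, -0.14, 0.299]]
```

```bash
python3 - <<'E'
from m import *
from workcell import robot
robot.close(60)
st=robot.observe();print(round(st["clock"],2),st["opening"],st["force"].round(1),st["wrist_torque"].round(2))
if st["opening"]>.015:
  for phi in np.arange(.1,.61,.1):
    p,o=lev(phi); robot.move_l(p,vel=.08,ori=o)
    st=robot.observe();print(round(phi,2),round(st["clock"],2),round(st["opening"],4),st["force"].round(1),st["wrist_torque"].round(2),(st["eef_pos"]-p).round(4))
    if np.linalg.norm(st["force"])>40: break
for n in("side","top"):
    s=robot.snapshot(n); np.savez(n+"7.npz",**s); cv2.imwrite(f"pics/{n}7.png",cv2.resize(s["pixels"][100:300,190:350],None,fx=4,fy=3))
E
```

```text
18.93 0.020926379220725072 [ 2.5 -1.2  1.4] [-0.22 -0.82 -0.01]
0.1 19.2 0.0204 [ 5.9 -3.6 -6.6] [-0.92 -1.65  0.05] [-0.0003  0.0001  0.0002]
0.2 19.47 0.0205 [ 7.6 -3.8 -8.7] [-0.94 -1.64  0.01] [-0.0003  0.0001  0.0001]
0.3 19.73 0.0203 [  9.4  -4.6 -12.3] [-0.91 -1.75 -0.06] [-0.0003  0.0001  0.    ]
0.4 20.0 0.0207 [ 12.2  -6.2 -16.5] [-0.99 -1.82 -0.16] [-0.0003  0.     -0.    ]
0.5 20.27 0.021 [ 16.8  -7.7 -20. ] [-0.86 -1.8  -0.14] [-0.0003  0.     -0.0001]
0.6 20.53 0.0202 [ 18.8  -3.1 -15.7] [ 0.07 -1.48 -0.11] [0.0005 0.0005 0.0004]
```

View pics/side7.png

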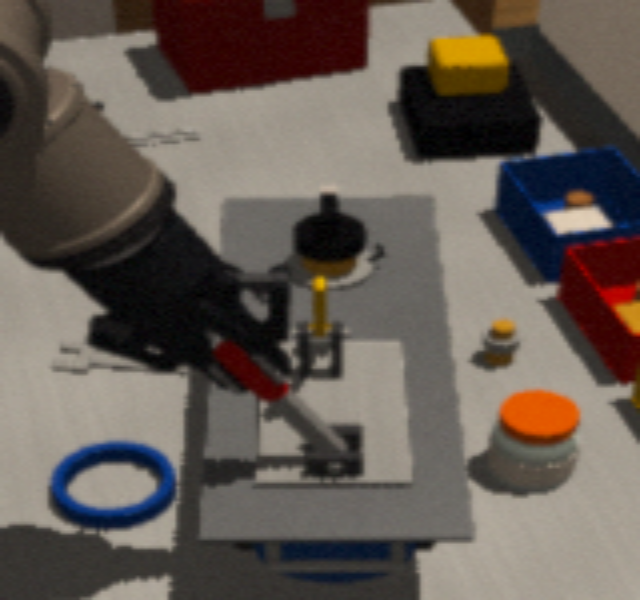

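```bash
python3 - <<'E'
from m import *
from workcell import robot
for phi in (.62,.64,.66):
    p,o=lev(phi); robot.move_l(p,vel=.03,ori=o)
    st=robot.observe();print(round(phi,2),round(st["clock"],2),round(st["opening"],4),st["force"].round(1),st["wrist_torque"].round(2),(st["eef_pos"]-p).round(4))
    if np.linalg.norm(st["force"])>38: break
robot.pause(.5); st=robot.observe();print(st["force"].round(1))
s=robot.snapshot("side");P=pts(s);h=cv2.cvtColor(s["pixels"],cv2.COLOR_BGR2HSV)
cv2.imwrite("pics/s8.png",cv2.resize(s["pixels"][100:300,190:350],None,fx=4,fy=3))
q=P.reshape(-1,3).copy();q[:,:2]=(q[:,:2]-CEN)@np.array([[np.cos(A),-np.sin(A)],[np.sin(A),np.cos(A)]]);h=h.reshape(-1,3)
m=((h[:,0]<8)|(h[:,0]>168))&(h[:,1]>150)&(q[:,2]>.2)&(abs(q[:,0])<.12)&(abs(q[:,1]+.145)<.04)
r=q[m]; print(len(r),r.mean(0).round(4)); l=cv2.fitLine((r[:,[0,2]]).astype(np.float32),cv2.DIST_HUBER,0,.001,.001).ravel();print(l,"lean",np.arctan(abs(l[0]/l[1])), "expect .45 at stop; by centre", np.arctan((-.001-r[:,0].mean())/(r[:,2].mean()-.148)))
m=(h[:,0]>18)&(h[:,0]<34)&(h[:,1]>120)&(h[:,2]>50)&(q[:,2]>.185)&(abs(q[:,0])<.05)&(q[:,1]<-.04)&(q[:,1]>-.13)
l=cv2.fitLine((q[m][:,[1,2]]).astype(np.float32),cv2.DIST_HUBER,0,.001,.001).ravel();print("catch angle",np.arctan(abs(l[1]/l[0])),m.sum())
E
```

```text
0.62 20.88 0.0205 [ 22.6  -2.8 -14.1] [ 0.5  -1.49  0.06] [0.0015 0.0001 0.001 ]
0.64 21.13 0.0202 [ 34.2  -5.3 -17.8] [ 0.33 -2.13 -0.  ] [ 0.0024 -0.0001  0.0016]
[ 31.   -6.3 -14.6]
175 [-0.0543 -0.154   0.2594]
[ 0.48970354 -0.871889   -0.05748272  0.26284933] lean 0.51174974 expect .45 at stop; by centre 0.4464730790297623
catch angle 1.171413 69
```

View pics/s8.png

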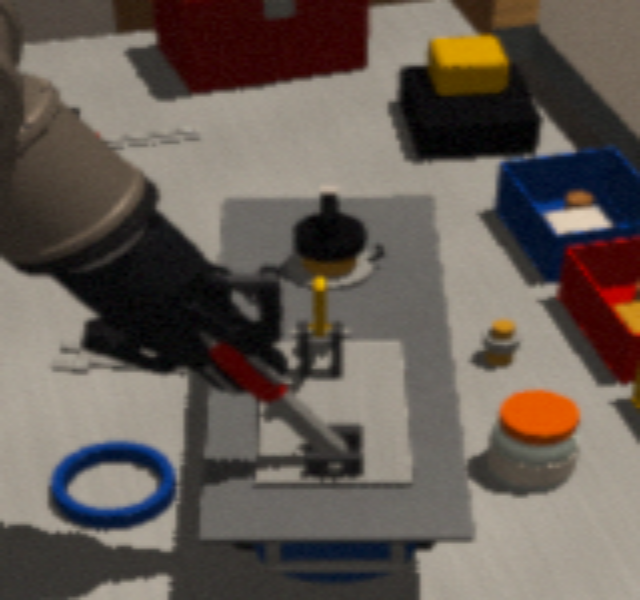

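The lever is held against its front stop at (~245,370). The catch is up (~320,300), and the cap's white mark is at the far end (~330,190).

```bash
python3 -c "
from workcell import robot
robot.close_job(); print(robot.observe()['clock'])"
```

```text
the job is handed in; nothing more can be done
the job is handed in; nothing more can be done
```

The job is handed in: I did the three steps in the order asked, and the fingers are still gripping the lever at its front stop. It took about 22 s of the 58 s allowed.

- **Vent cap:** I twisted it anticlockwise until the turning moment jumped to about 1 Nm at the stop. Pictures afterwards show the wing lying along the tank.
- **Safety catch:** I pressed the tab down until the force jumped to about 13 N at the stop. The camera depth data put the catch at about 1.17 rad, against a stop at 1.15.
- **Red lever:** I gripped it with 60 N and pulled it to the front. At the last reading the tool felt about 35 N (38 N at the peak), and the fingers had stopped about 3 mm short of where I sent them, so the lever is on its stop.

**Check that disagreed:** the lever's lean from the handle's centre was 0.446 rad, matching the expected 0.45. A line fitted to the visible part of the handle gave 0.51. I put that down to the gripper hiding part of the handle.

I didn't measure the other things on the bench. The ones in view in the last pictures looked unmoved, and the arm never worked near them.

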